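# Shift the rolling mill into the marked gear

## Robot

A 6-joint arm with a two-finger parallel gripper is mounted at the origin on the work surface. World frame = base frame: x ahead of the robot, y to its left, z up, the work surface at z = 0. Lengths are in m, angles in degrees, forces in N, time in s.
With the tool pointing down it reaches from about 0.35 to 0.775 m from the base axis. Payload 5.5 kg.
Tool frame: the origin (TCP) lies at the very end of the fingers, on their centre line; the grasp point (between the pads) lies 19 mm behind it (pinch_z is the distance from the TCP to the grasp point, in m); z points along the fingers, y is the line along which they close (so a half turn about z gives the same grasp; the last joint's range is limited). The gripper opens to 85 mm and grips with 20 to 120 N. Pads are 22 mm wide; open, the fingers measure 114 mm over their backs; the gripper's body (76 mm by 85 mm) begins 54 mm behind the grasp point. The pads swing forward as they close: fully open they stand 13 mm farther back than shut.
Start: joints at [56.459, 17.945, 2.641, 74.691, 0, 82.002], TCP at [0.248, 0.519, 0.231] pointing down, gripper open.
Joint ranges: [-158.12, 158.12], [-49.38, 96.58], [-58.88, 72.47], [-126.05, 133.96], [-84.25, 85.87], [-180, 180]. Speed limits (degrees/s): [147.25, 147.25, 180, 180, 180, 180].

## Interface

Orientations are given as [roll, pitch, yaw] about the fixed x, y, z axes, in that order (R = Rz(yaw) Ry(pitch) Rx(roll)).
In Python, from workcell import * gives the robot as it stands.
- The arm moves only by the tool servo_tool, never from a script. Its arguments are lists of equal length, an entry for each row: "translation": the shift along the tool's x, y, z scaled (see below), a list of three; "rot": the turn, a rotation vector about the tool's x, y, z scaled (see below), a list of three; "fingers": the closure in counts, from 0 (fully open) to 255 (shut). In form: {"translation": [[tx, ty, tz], ...], "rot": [[wx, wy, wz], ...], "fingers": [fingers, ...]}. A call has 1 to 8 rows; each row is the pose to reach, as a shift and turn from the pose commanded when the call began, along the tool's axes at that moment; what a row does not reach only later rows make up. The controller multiplies each number of a shift by 0.15 m and each number of a turn by 0.5 rad. A row lasts 1/10 s, in which the tool goes at most 50 mm and 8.59 degrees, less where a joint would pass 70% of its speed; a pose out of reach is approached as far as the arm can. A call with a number of a shift or a turn outside -1 to 1 is refused whole. A call with a gripper value outside its range is refused whole. The fingers move at their own pace and stop on an object; the grip force is fixed at half the most. Time passes only in rows, so rows that repeat a pose let the fingers close. It gives the time, the measured TCP pose, the force, the opening and the grip force at its end, in the units of the state.
- read_state(): the state, without advancing time (a new reading comes with each control period).
- get_image(name): name is "scene" or "top" or "wrist"; returns the picture (480x640x3 uint8, red, green, blue); there is no depth.
- camera_info(name): a dict with "mtx" (3x3 intrinsics, pixels), "D" ([k1, k2, p1, p2, k3] as OpenCV has them; the pictures are not rectified), "R" (3x3) and "t" (3): a world point X has camera coordinates R X + t. Camera axes: x right, y down, z forward; pixel columns grow to the right and rows downward; lengths in m; the calibration is good to about 2 mm. A picture is of the moment at which its call begins: read the wrist's pose just before it. camera_info takes no time and is no camera call; for the wrist camera it gives the pose at the moment of the call.
- close_job(): hands the job in; it is judged then, once.
The state is a dict: "clock": time; "q": joint angles; "qvel": joint speeds; "tau": joint torques, N m; "tool_pos": TCP position; "ee_rot": TCP orientation; "wrist_force": force on the tool from outside, world axes, zero at the start; "wrist_torque": the same for the moment, N m; "opening": finger opening in m; "gripper_force": force on a finger pad.
Only numpy, scipy, OpenCV 4.12 (cv2) and the standard library are available. Lean on these libraries where they do the work, as an engineer would, in place of code of your own. Each camera call takes 0.05 s, during which the arm holds its last target. There are 200 camera calls.

## Task

Put the bench rolling mill into the gear that the brass wing bar marks: bring its gear lever out of the left-hand slot, across neutral to the right-hand side, and then push it fully home, forward or back, so that its knob stands over the wing bar and not over the plain disc. The neutral crossing is hidden under the dust barrel and is not exactly midway, so feel for it with light sideways pressure and never force the lever against the gate (20 N or more may chip it). Then let go of the lever, and do not disturb the tools lying around the mill.

Things in the scene. Friction and masses are not known exactly. Their poses are not given: they have to be found in the camera images.
- mill: grey gearbox 170 (x) x 150 (y) x 110 mm high, fixed to the bench on a 200 x 170 mm foot; a roll stand with two steel rolls joins its left side, y = 80 to 210 mm, up to 145 mm high. Origin on the bench under the gearbox's centre; x forward (away from the robot), y left, z up. A dark dust barrel that moves with the lever covers the gate; it stands up to 119 mm high.
- lever_pivot (a point): point inside the mill, 85 mm above its origin, on the cross shaft (along the mill's y axis). The lever swings on this shaft forward or back by up to f = 0.372 rad and slides along it up to 25 mm left or right, staying upright as seen from the front. From here the knob lies, in the mill's axes, at (110 mm * sin f, y, 110 mm * cos f). All ends of travel are firm stops.
- gear_lever: 13 mm steel rod with a dark wooden ball knob; origin on the cross shaft, z axis up the rod. Fully home the knob is 40 mm forward or back and 25 mm left or right of the mill's centre, 187 mm above the bench (195 mm at mid-swing). It starts in the left slot, anywhere along it. Friction holds it where it is left; moving the knob takes about 2 N.
- lever_knob (a point): centre of the 36 mm ball knob, to be gripped or pushed. A hidden H gate lets it pass from the left to the right slot at one crossing only: with the knob's x (mill frame) at a spot between -18 and +18 mm, different each time, with about 2.3 mm of free play either side of it and slightly rounded corners. Elsewhere the knob has about 1.5 mm of sideways play in its slot, then stops hard.
- wing_mark: brass bar, 44 mm long across (y) x 10 x 12 mm high, fixed on top of the gearbox on the right, either in front or behind; it marks the gear wanted. Origin at the centre of its underside, 110 mm above the bench, plumb under the knob's centre when the lever is fully home in that gear.
- disc_mark: plain round brass disc, 24 mm across x 4 mm high, fixed on top of the gearbox plumb under the other right-hand gear's home position, the gear not wanted. Two more such discs lie under the two left-hand gears. Origin at the centre of its underside.
- gate_frame: frame of the H gate, hidden inside the gearbox; origin at the mill's origin, so it does not tell where the crossing is. Pressing the lever against the gate with more than about 20 N damages it; 5 to 10 N are enough to feel it.
- bench_block: steel bench block 75 x 75 x 25 mm, loose, 0.9 kg, a bystander. Origin under its centre.
- ring_mandrel: tapered steel ring mandrel, 240 mm long, 28 mm thick at the handle, lying along its x axis, loose, a bystander. Origin under its middle.
- ring_clamp: brass ring clamp, 130 mm long (x), 28 mm wide, 26 mm high, loose, a bystander. Origin under its middle.
- size_cone: green glass ring-size cone, standing, foot 60 mm across, 108 mm high, loose, a bystander. Origin under its centre.

How it is judged (in metres and radians):
At the end, for the whole second after the job is handed in: The lever is at rest, fully home in the marked gear (knob centre within 7 mm, in plan, of the wing bar's centre) and released; bench block, mandrel, ring clamp and size cone are within 20 mm of where they were (horizontal distance between lever_knob and wing_mark below 0.007 m and angular speed of gear_lever below 0.15 rad/s and linear speed of gear_lever below 0.01 m/s and contact force between the fingers and gear_lever below 0.1 N and distance of each of bench_block, ring_mandrel, ring_clamp, size_cone from where it was at the start of the episode below 0.02 m); the robot touches nothing.
It fails at once if the lever is forced against the hidden gate (more than 25 N) (contact force between gear_lever and gate_frame above 25 N).
It fails at once if the bench block is knocked or pushed out of place (more than 20 mm) (distance of bench_block from where it was at the start of the episode above 0.02 m).
It fails at once if the ring mandrel is knocked or pushed out of place (more than 20 mm) (distance of ring_mandrel from where it was at the start of the episode above 0.02 m).
It fails at once if the ring clamp is knocked or pushed out of place (more than 20 mm) (distance of ring_clamp from where it was at the start of the episode above 0.02 m).
It fails at once if the size cone is knocked or pushed out of place (more than 20 mm) (distance of size_cone from where it was at the start of the episode above 0.02 m).
It also fails if it takes over 54 s, if anything falls off the work surface, if the arm or the gripper's body presses on something with over 40 N, if the wrist force passes 120 N, or if a joint passes its speed limit or range.

## Working session

There is one attempt and no reset: what is moved stays moved. The work goes in short steps, Python scripts to look and compute and a tool call to move; the robot and the scene stay as the last step left them, time stands still between calls to the robot, and variables do not carry over. Pictures are saved under pics/ and viewed, at most 10 in all, crops included, and the job is handed in when it is done.

Besides the shell and the picture viewer there is one more tool, called as name(argument=value, ...) on one line, values as JSON. servo_tool: Moves the arm, as the interface text tells. Shifts and turns lie within -1 to 1; 1 stands for 0.15 m of shift or 0.5 rad of turn. Its arguments: {"type":"object","properties":{"translation":{"type":"array"},"rot":{"type":"array"},"fingers":{"type":"array"}},"required":["translation","rot","fingers"]}

```bash
mkdir -p pics
python3 - <<'E'
from workcell import *
import cv2
s=read_state();print(s)
for n in("scene","top"):
    cv2.imwrite(f"pics/{n}0.png",cv2.cvtColor(get_image(n),cv2.COLOR_RGB2BGR)); c=camera_info(n);print(n,c)
E
```

```text
{'clock': 0.0, 'q': array([5.64598664e+01, 1.79908620e+01, 2.57463590e+00, 7.46928230e+01,
       2.53836322e-03, 8.20002401e+01]), 'qvel': array([-0.05368378,  0.01549747,  0.11592326, -0.01829648, -0.08836125,
        0.12388735]), 'tau': array([ 1.39495507e-03, -4.80631757e+01,  2.98531348e+01,  1.96523534e-02,
       -6.19663433e-05,  8.21522349e-06]), 'tool_pos': array([0.24761299, 0.51834863, 0.23039164]), 'ee_rot': array([-1.79892365e+02, -1.76899098e-02,  1.54459607e+02]), 'wrist_force': array([0.39862842, 0.35188845, 0.162932  ]), 'wrist_torque': array([-0.00208521, -0.01129489,  0.05344575]), 'gripper_force': 0.0, 'opening': 0.08558034618708939}
scene {'mtx': array([[438.70205769,   0.        , 314.17930565],
       [  0.        , 438.70205769, 244.09920015],
       [  0.        ,   0.        ,   1.        ]]), 'D': array([-0.01756774,  0.        ,  0.        ,  0.        ,  0.        ]), 'R': array([[-0.81931042,  0.57333893, -0.00359227],
       [ 0.39074739,  0.55377725, -0.73528718],
       [-0.41957945, -0.60383211, -0.67774617]]), 't': array([ 0.5122021 , -0.0448451 ,  0.95735394])}
top {'mtx': array([[562.34599598,   0.        , 323.06507689],
       [  0.        , 562.34599598, 239.41413848],
       [  0.        ,   0.        ,   1.        ]]), 'D': array([-0.13440521,  0.        ,  0.        ,  0.        ,  0.        ]), 'R': array([[-0.0070625 , -0.99958385,  0.0279687 ],
       [-0.9938776 ,  0.00393269, -0.11041675],
       [ 0.11026081, -0.02857728, -0.99349177]]), 't': array([-0.10885351,  0.54815912,  1.04098532])}
```

View pics/top0.png

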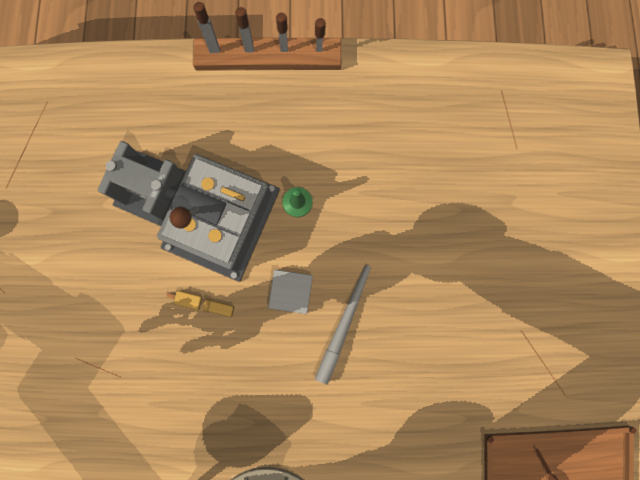

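View pics/scene0.png

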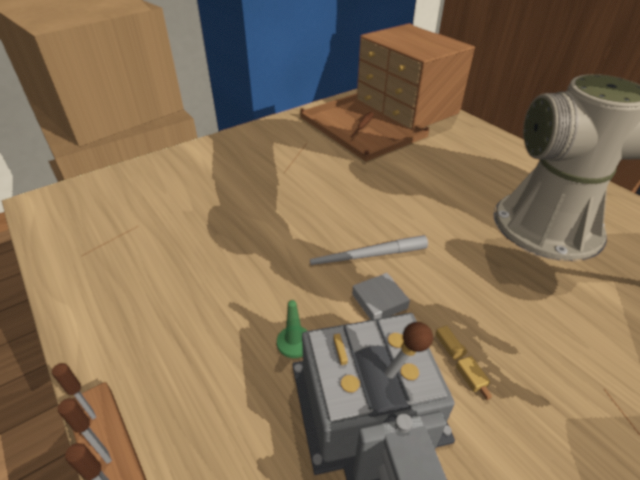

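The top view shows the knob at about (180,217), over the back-left disc, and the wing bar at (232,194), front right. The discs are at (208,184) front left and (215,236) back right. The scene view agrees, with the wing bar at (341,350) and the knob at (418,337).

```bash
cat > h.py <<'E'
from workcell import *
import cv2, numpy as np
from scipy.spatial.transform import Rotation as Ro
def ray(n,uv,c=None):
    c=c or camera_info(n)
    p=cv2.undistortPoints(np.array([[uv]],float),c["mtx"],c["D"])[0,0]
    return -c["R"].T@c["t"], c["R"].T@np.array([p[0],p[1],1])
def plane(n,uv,z,c=None):
    o,d=ray(n,uv,c); return o+d*(z-o[2])/d[2]
def tri(a,b):
    (o,d),(p,e)=a,b
    s=np.linalg.lstsq(np.c_[d,-e],p-o,rcond=None)[0]
    return (o+d*s[0]+p+e*s[1])/2, np.linalg.norm(o+d*s[0]-p-e*s[1])
def blobs(m,amin):
    n,l,st,ce=cv2.connectedComponentsWithStats(m.astype(np.uint8)); return [(ce[i],st[i,4]) for i in range(1,n) if st[i,4]>=amin]
E
python3 - <<'E'
from h import *
res={}
for n,(u0,v0,u1,v1) in dict(top=(150,150,265,265),scene=(320,310,450,410)).items():
    im=cv2.imread(f"pics/{n}0.png"); h=cv2.cvtColor(im,cv2.COLOR_BGR2HSV)[v0:v1,u0:u1].astype(int)
    H,S,V=h[...,0],h[...,1],h[...,2]
    for nm,m in dict(brass=(H>=13)&(H<=25)&(S>120)&(V>130),knob=((H<13)|(H>170))&(S>90)&(V<130)).items():
        for c,a in blobs(m,25):
            uv=c+[u0,v0]; print(n,nm,uv.round(1),a,[plane(n,uv,z).round(4)[:2] for z in (.114,.122,.19)])
            res[n,nm]=uv
print(tri(ray("top",res["top","knob"]),ray("scene",res["scene","knob"])))
E
```

```text
top brass [157.1 150.8] 31 [array([0.7005, 0.1891]), array([0.6983, 0.1869]), array([0.6796, 0.1682])]
top brass [207.4 183.5] 120 [array([0.6396, 0.0962]), array([0.6378, 0.0947]), array([0.6233, 0.0825])]
top brass [231.8 193.2] 125 [array([0.6218, 0.0521]), array([0.6202, 0.051 ]), array([0.6069, 0.0418])]
top brass [190.6 225.6] 80 [array([0.5639, 0.1246]), array([0.5628, 0.1229]), array([0.5535, 0.1087])]
top brass [161.6 249.1] 516 [array([0.5223, 0.1755]), array([0.5216, 0.1734]), array([0.5152, 0.1556])]
top brass [214.6 235.2] 128 [array([0.5467, 0.0817]), array([0.5458, 0.0803]), array([0.5377, 0.0691])]
top knob [179.7 217. ] 331 [array([0.5794, 0.1443]), array([0.5782, 0.1425]), array([0.5678, 0.1269])]
scene brass [445.5 333.4] 109 [array([0.483 , 0.1155]), array([0.4886, 0.1185]), array([0.5367, 0.1447])]
scene brass [340.4 349.1] 163 [array([0.6177, 0.0516]), array([0.6212, 0.0556]), array([0.6511, 0.0904])]
scene brass [395.6 339.9] 151 [array([0.5469, 0.0835]), array([0.5515, 0.087 ]), array([0.5909, 0.1175])]
scene brass [409.2 371.5] 190 [array([0.5659, 0.1297]), array([0.5702, 0.1325]), array([0.6071, 0.1568])]
scene brass [349.8 383.3] 211 [array([0.6389, 0.0987]), array([0.6421, 0.102 ]), array([0.6691, 0.1305])]
scene knob [417.8 336.4] 644 [array([0.5179, 0.0969]), array([0.523 , 0.1002]), array([0.5663, 0.1289])]
(array([0.56703699, 0.12791264, 0.18982143]), np.float64(0.0025040210388043577))
```

```bash
cat >> h.py <<'E'
MC=np.array([.593,.0905]); YAW=-22.3
F=np.array([np.cos(np.radians(YAW)),np.sin(np.radians(YAW))]); L=np.array([-F[1],F[0]])
def w(x,y): return MC+F*x+L*y
def mill(p): d=np.array(p)[:2]-MC; return np.array([d@F,d@L])
# with yaw=YAW+90: tool x = mill left, tool y = mill forward, tool z = down
E
python3 - <<'E'
from h import *
s=read_state(); p=s["tool_pos"]; tgt=np.r_[w(-.037,.025),.25]; psi=s["ee_rot"][2]
for k in range(1,5):
    y1=max(67.7,psi-28.6); d=(tgt-p)/(5-k); R=Ro.from_euler('xyz',[180,0,psi],degrees=True)
    print((R.inv().apply(d)/.15).round(3),(np.radians(psi-y1)/.5).round(3)); p=p+d;psi=y1
E
```

```text
[-0.763 -0.357 -0.033] 0.998
[-0.841  0.052 -0.033] 0.998
[-0.714  0.448 -0.033] 0.998
[-0.412  0.735 -0.033] 0.033
```

servo_tool(translation=[[-0.763,-0.357,-0.033],[-0.763,-0.357,-0.033],[-0.763,-0.357,-0.033],[-0.763,-0.357,-0.033]], rot=[[0,0,0.998],[0,0,0.998],[0,0,0.998],[0,0,0.998]], fingers=[0,0,0,0])

```text
clock: 0.5
tool_pos: [0.33, 0.4186, 0.2361]
ee_rot: [-180.0, 0.1, 125.4]
wrist_force: [0.3, -0.2, 0.4]
opening: 0.0855
gripper_force: 0.0
```

servo_tool(translation=[[-0.841,0.052,-0.033],[-0.841,0.052,-0.033],[-0.841,0.052,-0.033],[-0.841,0.052,-0.033]], rot=[[0,0,0.998],[0,0,0.998],[0,0,0.998],[0,0,0.998]], fingers=[0,0,0,0])

```text
clock: 0.9
tool_pos: [0.4104, 0.3209, 0.2409]
ee_rot: [180.0, 0.1, 96.8]
wrist_force: [-0.7, 1.2, 0.1]
opening: 0.0853
gripper_force: 0.0
```

servo_tool(translation=[[-0.714,0.448,-0.033],[-0.714,0.448,-0.033],[-0.714,0.448,-0.033],[-0.714,0.448,-0.033]], rot=[[0,0,0.998],[0,0,0.998],[0,0,0.998],[0,0,0.998]], fingers=[0,0,0,0])

```text
clock: 1.3
tool_pos: [0.4908, 0.223, 0.2456]
ee_rot: [180.0, 0.0, 68.2]
wrist_force: [-0.3, 0.8, 0.0]
opening: 0.0852
gripper_force: 0.0
```

servo_tool(translation=[[-0.412,0.735,-0.033],[-0.412,0.735,-0.033],[-0.412,0.735,-0.033],[-0.412,0.735,-0.033],[-0.412,0.735,-0.033]], rot=[[0,0,0.033],[0,0,0.033],[0,0,0.033],[0,0,0.033],[0,0,0.033]], fingers=[0,0,0,0,0])

```text
clock: 1.8
tool_pos: [0.5686, 0.1276, 0.2503]
ee_rot: [-179.9, 0.0, 67.7]
wrist_force: [0.8, 0.1, 0.0]
opening: 0.0852
gripper_force: 0.0
```

Run:
```python
from h import *
s=read_state(); print(s["clock"],s["tool_pos"],s["ee_rot"],mill(s["tool_pos"]),s["wrist_force"])
c=camera_info("wrist"); im=get_image("wrist"); cv2.imwrite("pics/w0.png",im[...,::-1]); print(c["R"],c["t"])
```

```text
1.8 [0.56860951 0.12764318 0.2503418 ] [-1.79903689e+02  2.27933615e-02  6.76580925e+01] [-0.03666052  0.02511011] [0.77323778 0.05633357 0.02741103]
[[ 0.92496989 -0.3800363  -0.00176513]
 [-0.36184087 -0.88208513  0.30165711]
 [-0.11619765 -0.27838505 -0.95341485]] [-0.47638495  0.27428449  0.49912446]
```

View pics/w0.png

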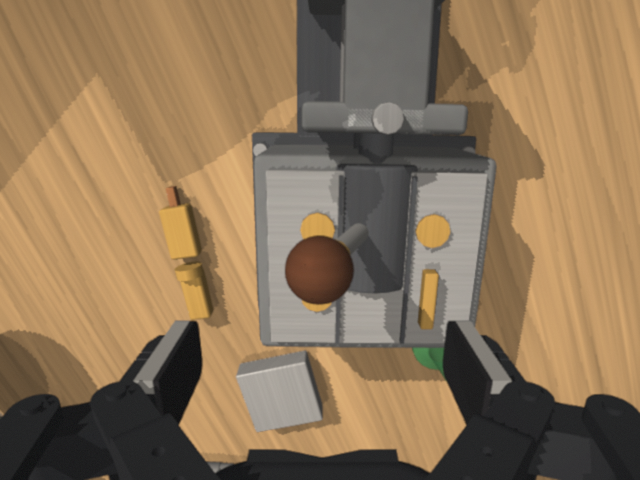

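The wrist view shows the knob at (319,270), midway between the fingers, with the mill's edges square to the picture. That confirms the yaw. The wing bar is at (428,298), on the right-forward side. I'll descend and cage the knob loosely.

servo_tool(translation=[[0,0,0.25],[0,0,0.53],[0,0,0.53],[0,0,0.53],[0,0,0.53],[0,0,0.53]], rot=[[0,0,0],[0,0,0],[0,0,0],[0,0,0],[0,0,0],[0,0,0]], fingers=[0,0,0,120,120,120])

```text
clock: 2.45
tool_pos: [0.5704, 0.1286, 0.1743]
ee_rot: [179.8, -0.1, 67.8]
wrist_force: [-0.2, 0.7, 0.1]
opening: 0.0457
gripper_force: 0.0
```

servo_tool(translation=[[0,0,0],[0,0,0],[0,0,0]], rot=[[0,0,0],[0,0,0],[0,0,0]], fingers=[128,128,128])

```text
clock: 2.75
tool_pos: [0.5691, 0.1281, 0.1721]
ee_rot: [180.0, -0.0, 67.7]
wrist_force: [-0.3, 0.1, -0.2]
opening: 0.0425
gripper_force: 0.0
```

servo_tool(translation=[[0,0.03,0],[0,0.06,-0.005],[0,0.09,-0.01],[0,0.12,-0.013],[0,0.133,-0.016],[0,0.133,-0.016]], rot=[[0,0,0],[0,0,0],[0,0,0],[0,0,0],[0,0,0],[0,0,0]], fingers=[128,128,128,128,128,128])

```text
clock: 3.35
tool_pos: [0.5878, 0.1203, 0.1739]
ee_rot: [180.0, -0.0, 67.7]
wrist_force: [-1.8, 0.7, 1.9]
opening: 0.0428
gripper_force: 0.8
```

Run:
```python
from h import *
s=read_state(); print(s["tool_pos"],mill(s["tool_pos"]),s["wrist_force"])
im=get_image("wrist"); cv2.imwrite("pics/w1.png",im[...,::-1])
```

```text
[0.58778348 0.12031944 0.17392319] [-0.01614155  0.02560979] [-1.79880862  0.68074166  1.93620953]
```

View pics/w1.png

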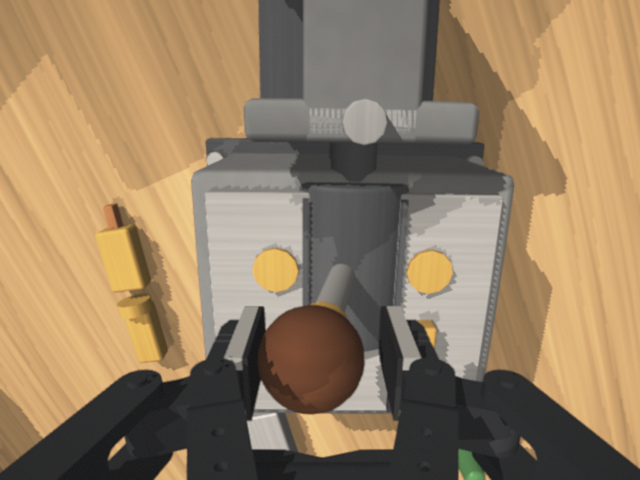

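The knob is caged, with the back finger touching it and the knob centre at (311,358). I'll centre on it and grip.

servo_tool(translation=[[0,-0.02,0],[0,-0.02,0],[0,-0.02,0],[0,-0.02,0],[0,-0.02,0]], rot=[[0,0,0],[0,0,0],[0,0,0],[0,0,0],[0,0,0]], fingers=[128,200,200,200,200])

```text
clock: 3.9
tool_pos: [0.5846, 0.1218, 0.1742]
ee_rot: [180.0, -0.0, 67.7]
wrist_force: [-0.2, -0.4, 1.5]
opening: 0.0334
gripper_force: 59.4
```

servo_tool(translation=[[-0.01,0,0],[-0.01,0,0],[-0.01,0,0]], rot=[[0,0,0],[0,0,0],[0,0,0]], fingers=[200,200,200])

```text
clock: 4.2
tool_pos: [0.5841, 0.1206, 0.1743]
ee_rot: [180.0, -0.1, 67.8]
wrist_force: [-0.3, 2.3, 3.7]
opening: 0.0336
gripper_force: 59.6
```

servo_tool(translation=[[-0.01,0,0],[-0.01,0,0],[-0.01,0,0]], rot=[[0,0,0],[0,0,0],[0,0,0]], fingers=[200,200,200])

```text
clock: 4.5
tool_pos: [0.5835, 0.1191, 0.1743]
ee_rot: [180.0, -0.0, 67.7]
wrist_force: [-1.2, 3.4, 4.6]
opening: 0.0334
gripper_force: 59.7
```

servo_tool(translation=[[-0.005,0,0],[-0.005,0,0],[-0.005,0,0]], rot=[[0,0,0],[0,0,0],[0,0,0]], fingers=[200,200,200])

```text
clock: 4.8
tool_pos: [0.5833, 0.1185, 0.1743]
ee_rot: [180.0, -0.0, 67.7]
wrist_force: [-0.7, 3.2, 5.2]
opening: 0.0333
gripper_force: 59.8
```

servo_tool(translation=[[-0.005,0,0],[-0.005,0,0],[-0.005,0,0]], rot=[[0,0,0],[0,0,0],[0,0,0]], fingers=[200,200,200])

```text
clock: 5.1
tool_pos: [0.583, 0.1179, 0.1743]
ee_rot: [180.0, -0.1, 67.8]
wrist_force: [-1.4, 4.3, 5.8]
opening: 0.0333
gripper_force: 59.8
```

servo_tool(translation=[[-0.005,0,0],[-0.005,0,0],[-0.005,0,0]], rot=[[0,0,0],[0,0,0],[0,0,0]], fingers=[200,200,200])

```text
clock: 5.4
tool_pos: [0.5828, 0.1174, 0.1743]
ee_rot: [180.0, -0.1, 67.8]
wrist_force: [-0.8, 4.6, 5.5]
opening: 0.0335
gripper_force: 59.8
```

```bash
cat >> h.py <<'E'
def knob(im):
    h=cv2.cvtColor(im,cv2.COLOR_RGB2HSV).astype(int); m=((h[...,0]<13)|(h[...,0]>170))&(h[...,1]>110)&(h[...,2]<150)&(h[...,2]>30)
    m=cv2.morphologyEx(m.astype(np.uint8),cv2.MORPH_OPEN,np.ones((9,9)))
    n,l,st,ce=cv2.connectedComponentsWithStats(m); i=1+st[1:,4].argmax(); c,r=cv2.minEnclosingCircle(np.argwhere(l==i)[:,::-1].astype(np.float32)); return np.round(c,1),round(r,1),st[i]
def knob_mill(z=.1935):
    c=camera_info("wrist"); uv,r,st=knob(get_image("wrist")); p=plane("wrist",[float(v) for v in uv],z,c); return uv,r,st,mill(p),p
E
python3 - <<'E'
from h import *
print(knob(cv2.imread("pics/w1.png")[...,::-1].copy()))
s=read_state(); print(mill(s["tool_pos"]),knob_mill())
E
```

```text
(array([310.8, 359.4]), 53.7, array([ 259,  306,  104,  107, 8714], dtype=int32))
[-0.01964951  0.02097855] (array([320.7, 353.5]), 53.9, array([ 271,  301,  102,  106, 8726], dtype=int32), array([-0.02073631,  0.02197247]), array([0.58215216, 0.11869766, 0.1935    ]))
```

servo_tool(translation=[[-0.01,0,0],[-0.01,0,0],[-0.01,0,0]], rot=[[0,0,0],[0,0,0],[0,0,0]], fingers=[200,200,200])

```text
clock: 5.75
tool_pos: [0.5823, 0.1162, 0.1744]
ee_rot: [180.0, -0.1, 67.8]
wrist_force: [-1.2, 5.7, 4.7]
opening: 0.0333
gripper_force: 59.8
```

Run:
```python
from h import *
s=read_state(); print(mill(s["tool_pos"]),knob_mill(),s["wrist_force"])
```

```text
[-0.01966048  0.01971845] (array([320.8, 351.6]), 54.0, array([ 272,  299,  101,  106, 8623], dtype=int32), array([-0.02070568,  0.02139214]), array([0.58196029, 0.11814911, 0.1935    ])) [-1.23020584  5.65805769  4.70991393]
```

servo_tool(translation=[[0,0.007,-0.001],[0,0.014,-0.002],[0,0.014,-0.002]], rot=[[0,0,0],[0,0,0],[0,0,0]], fingers=[200,200,200])

```text
clock: 6.1
tool_pos: [0.5829, 0.1159, 0.1745]
ee_rot: [-179.9, -0.1, 67.8]
wrist_force: [-3.6, 6.6, 7.2]
opening: 0.0332
gripper_force: 60.0
```

servo_tool(translation=[[-0.003,0.007,-0.001],[-0.003,0.014,-0.002],[-0.003,0.014,-0.002]], rot=[[0,0,0],[0,0,0],[0,0,0]], fingers=[200,200,200])

```text
clock: 6.4
tool_pos: [0.5836, 0.1153, 0.1746]
ee_rot: [-179.7, -0.1, 67.8]
wrist_force: [-4.9, 8.3, 8.2]
opening: 0.0331
gripper_force: 60.2
```

Run:
```python
from h import *
s=read_state(); print(mill(s["tool_pos"]),knob_mill(),s["wrist_force"])
```

```text
[-0.01806438  0.01938106] (array([319.6, 351. ]), 54.0, array([ 271,  298,  102,  107, 8719], dtype=int32), array([-0.01941972,  0.02111824]), array([0.58304613, 0.11740773, 0.1935    ])) [-4.93834249  8.30296196  8.20970108]
```

servo_tool(translation=[[0,0.007,-0.001],[0,0.014,-0.002],[0,0.014,-0.002]], rot=[[0,0,0],[0,0,0],[0,0,0]], fingers=[200,200,200])

```text
clock: 6.75
tool_pos: [0.5844, 0.1149, 0.1748]
ee_rot: [-179.6, -0.1, 67.8]
wrist_force: [-8.3, 8.8, 9.0]
opening: 0.0338
gripper_force: 60.4
```

```bash
cat >> h.py <<'E'
def rep():
    s=read_state(); f=s["wrist_force"][:2]; k=knob_mill(); print("t",s["clock"],"tool",(mill(s["tool_pos"])*1e3).round(2),"knob",(k[3]*1e3).round(2),"F fwd/left",(f@F).round(1),(f@L).round(1),"z",s["wrist_force"][2].round(1))
E
python3 -c "from h import *;rep()"
```

```text
t 6.75 tool [-17.18  19.34] knob [-18.51  20.86] F fwd/left -11.0 5.0 z 9.0
```

The knob has moved sideways further than the slot play allows, and it resists moving forward. So it is probably already in the crossing, near x ≈ -19. I'll relax the forward load and press sideways.

servo_tool(translation=[[0,-0.015,0.002],[0,-0.03,0.004],[0,-0.03,0.004]], rot=[[0,0,0],[0,0,0],[0,0,0]], fingers=[200,200,200])

```text
clock: 7.1
tool_pos: [0.5831, 0.1154, 0.1746]
ee_rot: [-180.0, -0.1, 67.8]
wrist_force: [-0.8, 5.1, 6.5]
opening: 0.0332
gripper_force: 60.1
```

```bash
python3 -c "from h import *;rep()"
```

```text
t 7.1 tool [-18.57  19.3 ] knob [-18.81  20.99] F fwd/left -2.7 4.4 z 6.5
```

servo_tool(translation=[[-0.007,0,0],[-0.014,0,0],[-0.014,0,0]], rot=[[0,0,0],[0,0,0],[0,0,0]], fingers=[200,200,200])

```text
clock: 7.45
tool_pos: [0.5825, 0.1139, 0.1747]
ee_rot: [-179.9, -0.2, 67.8]
wrist_force: [-1.3, 6.6, 5.8]
opening: 0.0333
gripper_force: 60.1
```

```bash
python3 -c "from h import *;rep()"
```

```text
t 7.45 tool [-18.57  17.62] knob [-18.72  20.41] F fwd/left -3.7 5.6 z 5.8
```

servo_tool(translation=[[-0.01,0,0],[-0.02,0,0],[-0.02,0,0]], rot=[[0,0,0],[0,0,0],[0,0,0]], fingers=[200,200,200])

```text
clock: 7.8
tool_pos: [0.5816, 0.1116, 0.1747]
ee_rot: [-179.9, -0.2, 67.8]
wrist_force: [-1.0, 8.8, 5.7]
opening: 0.0335
gripper_force: 60.0
```

Run:
```python
from h import *
rep(); cv2.imwrite("pics/w2.png",get_image("wrist")[...,::-1])
im=get_image("scene"); cv2.imwrite("pics/s2.png",cv2.resize(im[250:480,280:520,::-1],None,fx=2.5,fy=2.5))
```

```text
t 7.8 tool [-18.58  15.16] knob [-18.87  19.29] F fwd/left -4.3 7.8 z 5.7
```

View pics/w2.png

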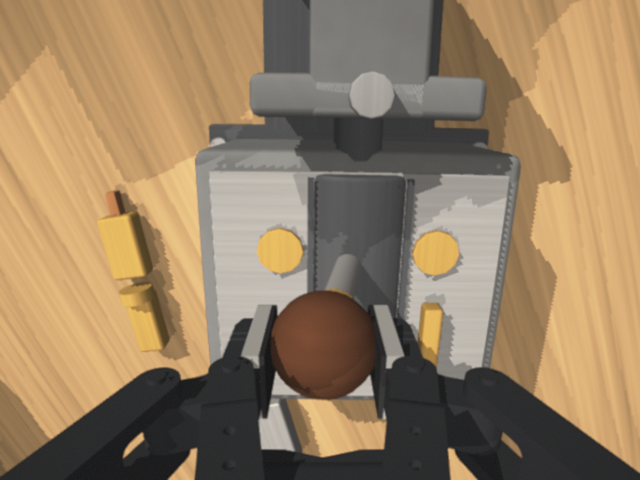

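View pics/s2.png

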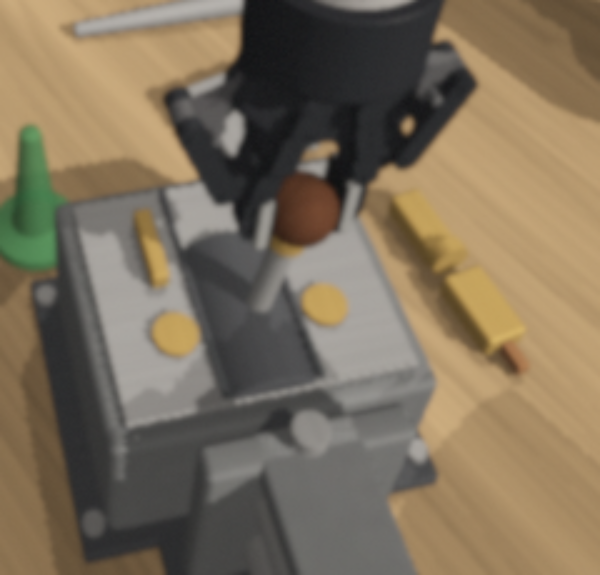

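The wrist view shows the knob at (325,345), gripped but offset toward the left side of the pads. In the scene crop the knob is at (306,209). I'll cross-check its lateral position from the scene camera.

Run:
```python
from h import *
i0=cv2.imread("pics/scene0.png")[...,::-1].copy()
for im,z in ((i0,.1885),(get_image("scene"),.1934)):
    m=im.copy(); m[:, :350]=255; m[:,460:]=255; m[:300]=255; m[370:]=255
    k=knob(m); print(k, mill(plane("scene",[float(v) for v in k[0]],z))*1e3)
```

```text
(array([417.8, 336.5]), 14.3, array([405, 324,  27,  26, 608], dtype=int32)) [-39.81507604  24.62023231]
(array([401.5, 333.3]), 14.5, array([391, 321,  24,  26, 545], dtype=int32)) [-20.86789198  19.22519573]
```

The scene camera agrees: the knob is at y ≈ 19 mm, so it is inside the crossing. I'll regrip centred on the knob and relax the fore-aft load.

servo_tool(translation=[[0,0,0],[0,0,0],[0.027,-0.008,0],[0.027,-0.008,0],[0.027,-0.008,0],[0.027,-0.008,0],[0.027,-0.008,0],[0.027,-0.008,0]], rot=[[0,0,0],[0,0,0],[0,0,0],[0,0,0],[0,0,0],[0,0,0],[0,0,0],[0,0,0]], fingers=[130,130,130,130,200,200,200,200])

```text
clock: 8.8
tool_pos: [0.5823, 0.1137, 0.1744]
ee_rot: [180.0, -0.0, 67.7]
wrist_force: [1.2, -1.1, 0.3]
opening: 0.033
gripper_force: 59.6
```

```bash
python3 -c "from h import *;rep()"
```

```text
t 8.8 tool [-18.74  17.37] knob [-19.09  23.06] F fwd/left 1.5 -0.6 z 0.3
```

servo_tool(translation=[[-0.01,0,0],[-0.02,0,0],[-0.02,0,0]], rot=[[0,0,0],[0,0,0],[0,0,0]], fingers=[200,200,200])

```text
clock: 9.15
tool_pos: [0.5813, 0.1114, 0.1745]
ee_rot: [180.0, -0.1, 67.8]
wrist_force: [3.5, 3.4, 0.3]
opening: 0.0332
gripper_force: 59.6
```

```bash
python3 -c "from h import *;rep()"
```

```text
t 9.15 tool [-18.8   14.88] knob [-19.23  21.7 ] F fwd/left 2.0 4.5 z 0.3
```

On release the knob sprang back to y ≈ 23. So the lever is elastic and still in the left slot, not in the crossing. I'll regrip centred, load it lightly sideways, and slide forward with the tool tilting along with the lever.

servo_tool(translation=[[0,0,0],[0,0,0],[0.053,0,0],[0.053,0,0],[0.053,0,0],[0.053,0,0],[0.053,0,0],[0.053,0,0]], rot=[[0,0,0],[0,0,0],[0,0,0],[0,0,0],[0,0,0],[0,0,0],[0,0,0],[0,0,0]], fingers=[130,130,130,130,200,200,200,200])

```text
clock: 10.0
tool_pos: [0.584, 0.1185, 0.1746]
ee_rot: [180.0, -0.0, 67.7]
wrist_force: [0.0, 0.1, 2.1]
opening: 0.0334
gripper_force: 59.4
```

```bash
python3 -c "from h import *;rep()"
```

```text
t 10.0 tool [-18.96  22.5 ] knob [-19.42  23.4 ] F fwd/left -0.0 0.1 z 2.1
```

servo_tool(translation=[[-0.01,0,0],[-0.02,0,0],[-0.02,0,0]], rot=[[0,0,0],[0,0,0],[0,0,0]], fingers=[200,200,200])

```text
clock: 10.35
tool_pos: [0.583, 0.1159, 0.1747]
ee_rot: [180.0, -0.1, 67.7]
wrist_force: [2.0, 3.1, 3.6]
opening: 0.0334
gripper_force: 59.6
```

```bash
python3 -c "from h import *;rep()"
```

```text
t 10.35 tool [-18.93  19.69] knob [-19.46  22.1 ] F fwd/left 0.7 3.7 z 3.6
```

servo_tool(translation=[[-0.002,0.006,-0.001],[-0.005,0.011,-0.002],[-0.005,0.011,-0.002]], rot=[[0.018,0,0],[0.036,0,0],[0.036,0,0]], fingers=[200,200,200])

```text
clock: 10.7
tool_pos: [0.5841, 0.1146, 0.175]
ee_rot: [-178.9, -0.1, 67.7]
wrist_force: [-0.0, 4.0, 6.0]
opening: 0.0329
gripper_force: 60.0
```

servo_tool(translation=[[0,0.006,-0.001],[0,0.011,-0.002],[0,0.011,-0.002]], rot=[[0.018,0,0],[0.036,0,0],[0.036,0,0]], fingers=[200,200,200])

```text
clock: 11.0
tool_pos: [0.5856, 0.1138, 0.1752]
ee_rot: [-177.9, -0.0, 67.7]
wrist_force: [-0.2, 4.2, 6.1]
opening: 0.0332
gripper_force: 60.1
```

```bash
python3 -c "from h import *;rep()"
```

```text
t 11.0 tool [-15.71  18.75] knob [-16.28  20.63] F fwd/left -1.8 3.8 z 6.1
```

servo_tool(translation=[[0,0.006,-0.004],[0,0.011,-0.007],[0,0.011,-0.007]], rot=[[0.018,0,0],[0.036,0,0],[0.036,0,0]], fingers=[200,200,200])

```text
clock: 11.35
tool_pos: [0.5869, 0.1127, 0.1754]
ee_rot: [-176.8, 0.0, 67.7]
wrist_force: [-0.8, 2.8, 3.0]
opening: 0.0334
gripper_force: 59.8
```

```bash
python3 -c "from h import *;rep()"
```

```text
t 11.35 tool [-14.09  18.16] knob [-14.3   18.95] F fwd/left -1.8 2.3 z 3.0
```

servo_tool(translation=[[0,0.006,-0.002],[0,0.011,-0.003],[0,0.011,-0.003]], rot=[[0.018,0,0],[0.036,0,0],[0.036,0,0]], fingers=[200,200,200])

```text
clock: 11.7
tool_pos: [0.5884, 0.1122, 0.1757]
ee_rot: [-175.8, 0.0, 67.7]
wrist_force: [-0.7, 1.4, -0.2]
opening: 0.0333
gripper_force: 59.8
```

```bash
python3 -c "from h import *;rep()"
```

```text
t 11.7 tool [-12.48  18.31] knob [-12.49  18.81] F fwd/left -1.1 1.0 z -0.2
```

The lateral force dropped while the knob moved over, so it is in the crossing. I'll push sideways.

servo_tool(translation=[[-0.01,0,0],[-0.02,0,0],[-0.02,0,0]], rot=[[0,0,0],[0,0,0],[0,0,0]], fingers=[200,200,200])

```text
clock: 12.05
tool_pos: [0.5871, 0.1095, 0.1758]
ee_rot: [-175.8, 0.0, 67.7]
wrist_force: [0.2, 1.9, -2.9]
opening: 0.0333
gripper_force: 59.7
```

```bash
python3 -c "from h import *;rep()"
```

```text
t 12.05 tool [-12.64  15.32] knob [-12.42  16.17] F fwd/left -0.5 1.9 z -2.9
```

servo_tool(translation=[[-0.01,0,0],[-0.02,0,0],[-0.02,0,0]], rot=[[0,0,0],[0,0,0],[0,0,0]], fingers=[200,200,200])

```text
clock: 12.4
tool_pos: [0.586, 0.1067, 0.1758]
ee_rot: [-175.8, 0.0, 67.7]
wrist_force: [0.3, 1.8, -4.9]
opening: 0.0335
gripper_force: 59.9
```

```bash
python3 -c "from h import *;rep()"
```

```text
t 12.4 tool [-12.66  12.3 ] knob [-12.46  13.16] F fwd/left -0.4 1.8 z -4.9
```

It slides freely at about 2 N. I'll carry on across.

servo_tool(translation=[[-0.02,0,0.004],[-0.04,0,0.005],[-0.06,0,0.005],[-0.08,0,0.005],[-0.08,0,0.005]], rot=[[0,0,0],[0,0,0],[0,0,0],[0,0,0],[0,0,0]], fingers=[200,200,200,200,200])

```text
clock: 12.95
tool_pos: [0.5813, 0.0954, 0.1757]
ee_rot: [-175.9, 0.0, 67.7]
wrist_force: [-2.5, 1.9, -0.5]
opening: 0.033
gripper_force: 60.2
```

```bash
python3 -c "from h import *;rep()"
```

```text
t 12.95 tool [-12.64   0.08] knob [-12.69   0.73] F fwd/left -3.0 0.8 z -0.5
```

servo_tool(translation=[[-0.02,0,0],[-0.04,0,0],[-0.06,0,0],[-0.08,0,0],[-0.1,0,0],[-0.12,0,0],[-0.12,0,0]], rot=[[0,0,0],[0,0,0],[0,0,0],[0,0,0],[0,0,0],[0,0,0],[0,0,0]], fingers=[200,200,200,200,200,200,200])

```text
clock: 13.7
tool_pos: [0.5746, 0.0787, 0.1756]
ee_rot: [-175.9, 0.0, 67.7]
wrist_force: [-3.2, 2.2, 2.8]
opening: 0.0336
gripper_force: 60.5
```

```bash
python3 -c "from h import *;rep()"
```

```text
t 13.7 tool [-12.56 -17.92] knob [-12.65 -17.15] F fwd/left -3.8 0.8 z 2.8
```

servo_tool(translation=[[-0.02,-0.004,-0.002],[-0.035,-0.004,-0.003],[-0.035,-0.004,-0.003]], rot=[[0,0,0],[0,0,0],[0,0,0]], fingers=[200,200,200])

```text
clock: 14.05
tool_pos: [0.5725, 0.0741, 0.1757]
ee_rot: [-175.9, 0.0, 67.7]
wrist_force: [-1.2, 3.0, -1.5]
opening: 0.0333
gripper_force: 60.2
```

```bash
python3 -c "from h import *;rep()"
```

```text
t 14.05 tool [-12.77 -23.  ] knob [-12.67 -22.24] F fwd/left -2.2 2.3 z -1.5
```

servo_tool(translation=[[-0.006,0,0],[-0.012,0,0],[-0.012,0,0]], rot=[[0,0,0],[0,0,0],[0,0,0]], fingers=[200,200,200])

```text
clock: 14.4
tool_pos: [0.5718, 0.0727, 0.1757]
ee_rot: [-175.9, 0.0, 67.7]
wrist_force: [-0.1, 2.6, -3.3]
opening: 0.033
gripper_force: 60.0
```

```bash
python3 -c "from h import *;rep()"
```

```text
t 14.4 tool [-12.9  -24.53] knob [-12.6  -23.73] F fwd/left -1.1 2.4 z -3.3
```

servo_tool(translation=[[-0.007,0,0.002],[-0.007,0,0.003],[-0.007,0,0.003]], rot=[[0,0,0],[0,0,0],[0,0,0]], fingers=[200,200,200])

```text
clock: 14.75
tool_pos: [0.5714, 0.0718, 0.1756]
ee_rot: [-175.9, -0.0, 67.7]
wrist_force: [0.2, 2.3, -2.3]
opening: 0.0333
gripper_force: 60.1
```

```bash
python3 -c "from h import *;rep()"
```

```text
t 14.75 tool [-12.94 -25.48] knob [-12.62 -24.59] F fwd/left -0.7 2.2 z -2.3
```

servo_tool(translation=[[0,0.006,-0.001],[0,0.011,-0.002],[0,0.017,-0.003],[0,0.022,-0.003],[0,0.022,-0.003]], rot=[[0.018,0,0],[0.036,0,0],[0.054,0,0],[0.072,0,0],[0.072,0,0]], fingers=[200,200,200,200,200])

```text
clock: 15.3
tool_pos: [0.5745, 0.0705, 0.176]
ee_rot: [-173.8, -0.0, 67.7]
wrist_force: [-2.4, 2.0, 1.6]
opening: 0.0333
gripper_force: 60.5
```

```bash
python3 -c "from h import *;rep()"
```

```text
t 15.3 tool [ -9.5  -25.52] knob [ -8.8  -24.87] F fwd/left -3.0 0.9 z 1.6
```

The lever is in the right slot and moving freely forward. I'll open slightly and push it home with the back finger.

servo_tool(translation=[[0,0,0],[0,0,0],[0,0,0],[0,0.03,0],[0,0.06,0],[0,0.09,0],[0,0.12,0],[0,0.12,0]], rot=[[0,0,0],[0,0,0],[0,0,0],[0,0,0],[0,0,0],[0,0,0],[0,0,0],[0,0,0]], fingers=[128,128,128,128,128,128,128,128])

```text
clock: 16.15
tool_pos: [0.5916, 0.0635, 0.1735]
ee_rot: [-173.8, -0.0, 67.7]
wrist_force: [-1.3, 0.5, 0.9]
opening: 0.0424
gripper_force: 0.6
```

servo_tool(translation=[[0,0.03,0],[0,0.06,0],[0,0.09,0.002],[0,0.12,0.004],[0,0.15,0.006],[0,0.16,0.006],[0,0.16,0.006]], rot=[[0,0,0],[0,0,0],[0,0,0],[0,0,0],[0,0,0],[0,0,0],[0,0,0]], fingers=[128,128,128,128,128,128,128])

```text
clock: 16.85
tool_pos: [0.6132, 0.0546, 0.1701]
ee_rot: [-173.8, -0.0, 67.7]
wrist_force: [-0.3, 0.3, -0.0]
opening: 0.0426
gripper_force: 0.5
```

```bash
python3 -c "from h import *;rep()"
```

```text
t 16.85 tool [ 32.34 -25.5 ] knob [ 30.65 -22.46] F fwd/left -0.4 0.2 z -0.0
```

Knob x is about 31 mm. I'll push on in small steps until it reaches the stop.

servo_tool(translation=[[0,0.015,0.002],[0,0.03,0.004],[0,0.04,0.004],[0,0.04,0.004]], rot=[[0,0,0],[0,0,0],[0,0,0],[0,0,0]], fingers=[128,128,128,128])

```text
clock: 17.3
tool_pos: [0.6185, 0.0525, 0.169]
ee_rot: [-173.8, -0.0, 67.7]
wrist_force: [-1.5, 1.0, 1.3]
opening: 0.0428
gripper_force: 0.8
```

servo_tool(translation=[[0,0.01,0.001],[0,0.02,0.002],[0,0.02,0.002]], rot=[[0,0,0],[0,0,0],[0,0,0]], fingers=[128,128,128])

```text
clock: 17.6
tool_pos: [0.6212, 0.0514, 0.1684]
ee_rot: [-173.8, -0.0, 67.7]
wrist_force: [-1.8, 0.2, 0.9]
opening: 0.0424
gripper_force: 1.0
```

```bash
python3 -c "from h import *;rep()"
```

```text
t 17.6 tool [ 40.93 -25.47] knob [ 39.13 -20.85] F fwd/left -1.7 -0.4 z 0.9
```

servo_tool(translation=[[0,0.01,0.001],[0,0.01,0.001],[0,0.01,0.001]], rot=[[0,0,0],[0,0,0],[0,0,0]], fingers=[128,128,128])

```text
clock: 17.95
tool_pos: [0.6221, 0.051, 0.1682]
ee_rot: [-173.8, -0.0, 67.7]
wrist_force: [-2.3, 1.0, 2.3]
opening: 0.0424
gripper_force: 1.9
```

servo_tool(translation=[[0,0.01,0.001],[0,0.01,0.001],[0,0.01,0.001]], rot=[[0,0,0],[0,0,0],[0,0,0]], fingers=[128,128,128])

```text
clock: 18.25
tool_pos: [0.6231, 0.0506, 0.1679]
ee_rot: [-173.7, 0.0, 67.8]
wrist_force: [-6.3, 0.4, 3.8]
opening: 0.0424
gripper_force: 2.9
```

servo_tool(translation=[[0,0.007,0.001],[0,0.007,0.001],[0,0.007,0.001]], rot=[[0,0,0],[0,0,0],[0,0,0]], fingers=[128,128,128])

```text
clock: 18.55
tool_pos: [0.6237, 0.0504, 0.1677]
ee_rot: [-173.7, 0.0, 67.8]
wrist_force: [-6.1, 0.8, 4.8]
opening: 0.0423
gripper_force: 3.5
```

servo_tool(translation=[[0,-0.025,0],[0,-0.025,0],[0,-0.025,0],[0,-0.025,0],[0,-0.025,0],[0,-0.025,0]], rot=[[0,0,0],[0,0,0],[0,0,0],[0,0,0],[0,0,0],[0,0,0]], fingers=[128,128,0,0,0,0])

```text
clock: 19.15
tool_pos: [0.6216, 0.0512, 0.1679]
ee_rot: [-173.8, -0.0, 67.7]
wrist_force: [0.4, 0.5, -0.1]
opening: 0.0853
gripper_force: 0.0
```

servo_tool(translation=[[0,0,-0.2],[0,0,-0.4],[0,0,-0.6],[0,0,-0.6],[0,0,-0.6]], rot=[[0,0,0],[0,0,0],[0,0,0],[0,0,0],[0,0,0]], fingers=[0,0,0,0,0])

```text
clock: 19.65
tool_pos: [0.631, 0.0476, 0.258]
ee_rot: [-173.9, -0.0, 67.7]
wrist_force: [0.2, -0.1, -1.0]
opening: 0.0857
gripper_force: 0.0
```

Run:
```python
from h import *
c=camera_info("wrist");im=get_image("wrist"); cv2.imwrite("pics/w3.png",im[...,::-1]); k=knob(im)
print(k,mill(plane("wrist",[float(v) for v in k[0]],.187,c))*1e3)
m=get_image("scene").copy(); cv2.imwrite("pics/s3.png",m[...,::-1]); m[:, :300]=255; m[:,460:]=255; m[:270]=255; m[390:]=255
k=knob(m); print(k, mill(plane("scene",[float(v) for v in k[0]],.187))*1e3, mill(plane("scene",[340.4,349.1],.119))*1e3,mill([.6206,.053])*1e3)
h=cv2.cvtColor(im,cv2.COLOR_RGB2HSV).astype(int)
for ce,a in blobs((h[...,0]>=13)&(h[...,0]<=25)&(h[...,1]>150)&(h[...,2]>150),150): print(ce.round(),a,mill(plane("wrist",[float(v) for v in ce],.116,c))*1e3)
```

```text
(array([313.5, 261.8]), 32.6, array([ 282,  230,   63,   64, 3185], dtype=int32)) [ 38.64705483 -24.57009444]
(array([342.5, 316.4]), 13.6, array([330, 304,  26,  25, 543], dtype=int32)) [ 38.2368466  -24.84064856] [ 38.68663983 -23.37996045] [ 39.76539421 -24.22237444]
[213. 154.] 748 [-39.33957912  25.71079647]
[328. 155.] 820 [39.41607962 24.90997667]
[121. 175.] 1102 [-110.3037824    10.85829276]
[325. 215.] 322 [ 37.81861295 -15.72361624]
[217. 223.] 659 [-39.93151017 -23.37524117]
[136. 238.] 699 [-104.54091424  -36.56000248]
```

View pics/w3.png

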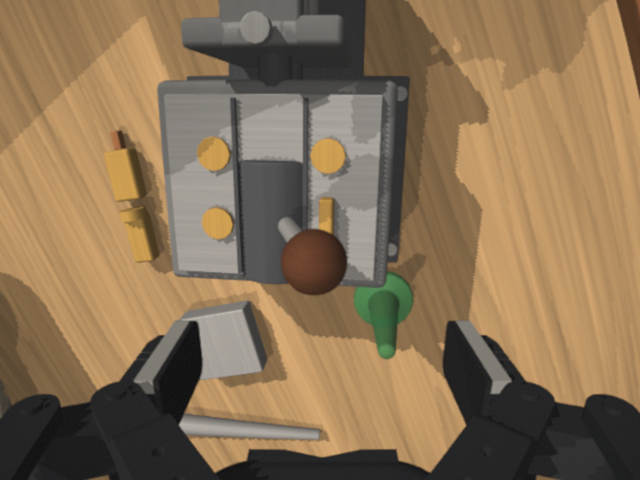

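The knob (314,262) stands over the wing bar, about 1 mm off in plan. The tools are undisturbed and the gripper is clear.

```bash
python3 -c "
from workcell import *
print(close_job())"
```

```text
the job is handed in; nothing more can be done
None
```

The gear lever is fully home in the gear marked by the wing bar (right side, forward), with the knob within about 2 mm of the bar's centre by my camera measurements. The lever is released, no tool was seen to move, and the job was handed in at about 20 s; `close_job()` returned no verdict.

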